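Hold the long optical cell in the beam of a fibre test jig

ROBOT

A 7-joint arm with a two-finger parallel gripper is mounted at the origin on the work surface. World frame = base frame: x ahead of the robot, y to its left, z up, the work surface at z = 0. Lengths are in m, angles in rad, forces in N, time in s.
With the tool pointing down it reaches from about 0.425 to 1.025 m from the base axis. Payload 9.4 kg.
Tool frame: the origin (TCP) lies where the fingers leave the gripper's body, on its centre line; the fingertips stand 84 mm ahead of it and the grasp point (between the pads) lies 65 mm ahead of it; z points along the fingers, y is the line along which they close (so a half turn about z gives the same grasp; the last joint's range is limited). The gripper opens to 93 mm and grips with 3 to 60 N. Pads are 15 mm wide; open, the fingers measure 128 mm over their backs; the gripper's body (75 mm by 188 mm) begins 65 mm behind the grasp point.
Start: joints at [-1.364, 0.599, -0.003, 1.599, 0.002, 0.943, -0.08], TCP at [0.203, 0.696, 0.303] pointing down, gripper open.
Joint ranges: [-2.57, 2.57], [-0.35, 1.97], [-1.29, 1.29], [0.11, 2.56], [-1.05, 4.19], [0.11, 1.86], [-2.63, 2.63]. Speed limits (rad/s): [2.22, 2.22, 3.01, 3.01, 3.14, 3.14, 3.14].

INTERFACE

Orientations are given as a rotation vector (axis times angle).
In Python, from workcell import manip gives the robot as it stands. The module is installed in compiled form; this text tells all that it offers.
- The arm moves only by the tool apply_moves, never from a script. Its argument "targets" is a list that holds one entry, the list of rows, each a list of 7 numbers: the shift along the tool's x, y, z in units of 30 mm (1.0 is 30 mm), then the turn, a rotation vector about the tool's x, y, z in units of 8 degrees (1.0 is 8 degrees), then the closure, from -1 (fully open) to 1 (shut). A call has 1 to 12 rows; each row is the pose to reach, as a shift and turn from the pose commanded when the call began, along the tool's axes at that moment; what a row does not reach only later rows make up. A row lasts 1/8 s, in which the tool goes at most 62.5 mm and 10.7 degrees, less where a joint would pass 70% of its speed; a pose out of reach is approached as far as the arm can. A call with a gripper value outside its range is refused whole. The fingers move at their own pace and stop on an object; "grip_force" is the grip in N (left out, the last holds). Time passes only in rows, so rows that repeat a pose let the fingers close. It gives the time, the measured TCP pose, the force, the opening and the grip force at its end, in the units of the state.
- manip.get_state(): the state, without advancing time (a new reading comes with each control period).
- manip.camera(name): name is "scene" or "top" or "wrist"; returns (picture, depth): 384x512x3 uint8, blue, green, red; 384x512 float32, m along the optical axis (not along the pixel's ray), 0 where there is no reading.
- manip.camera_model(name): a dict with "fov_y" (degrees; the focal length in pixels is half the picture's height over the tangent of half this angle, whatever the lens; pixels are square), "cx", "cy" (the principal point, pixels), "eye" and "rotation" of the camera in the world. Camera axes: x right, y down, z forward; pixel columns grow to the right and rows downward; lengths in m; the calibration is good to about 2 mm. A picture is of the moment at which its call begins: read the wrist's pose just before it. camera_model takes no time and is no camera call; for the wrist camera it gives the pose at the moment of the call.
- manip.finish_job(): hands the job in; it is judged then, once.
Trained networks look in the newest picture that a camera, given by its name, has taken for a name from the list of things; names that differ only in an ending like _2 or _b are one class to them, and where a whole thing is asked for, a point or a joint stands for the part that bears it (a point fixed in the world has none). Each returns a list of dicts, best first, with "score" (0 to 1); they miss things now and then, are a little off and sometimes report something else, mostly with a low value. They report only what shows in the picture. A call takes as long as a camera call.
- manip.silhouettes(camera, target): "pixels" (384x512 bool, what is visible of it) and "location" ([column, row] in pixels, amid what is visible of it).
The state is a dict: "time": time; "joints": joint angles; "qvel": joint speeds; "tau": joint torques, N m; "tcp_pos": TCP position; "orientation": TCP orientation; "force": force on the tool from outside, world axes, zero at the start; "torque": the same for the moment, N m; "finger_gap": opening from 0.0 (shut) to 1.0 (fully open); "grip_force": force on a finger pad.
Only numpy, scipy, OpenCV 4.12 (cv2) and the standard library are available. Lean on these libraries where they do the work, as an engineer would, in place of code of your own. Each camera call takes 0.05 s, during which the arm holds its last target. There are 200 camera calls.

TASK

Take a reading of the longest of the three glass cells on the fibre test jig: first swing the jig's shutter fully over to its stop so that the beam is clear, then lift that cell out of the rack, gripping it only by its two broad frosted sides and never by the clear windows at its ends. Hold it upright in the middle of the gap between the two collimators, square to the beam, with the beam going in at the centre of one end window and out at the centre of the other, and finish while still holding it there, motionless and touching nothing but the gripper. Keep the cell upright throughout, do not knock the collimators, and do not disturb the other cells or the rest of the bench.

Things in the scene. Friction and masses are not known exactly. Their poses are not given: they have to be found in the camera images.
- cell_long: the longest of three stoppered glass cells standing 10 mm deep in the rack's bays, in any order: 42.5 mm long (x), 12.5 wide (y), 48 tall, the top 4 mm a flat white stopper. Its broad sides (facing +y and -y, 39 x 44 mm) are frosted: grip it there, across 12.5 mm. Its narrow ends (+x, -x) are clear windows 9.5 mm wide; light passes along x. About 35 g. Origin at the centre of its underside, z up
- cell_centre (a point): centre of the long cell's windows: on its middle, 22 mm above its underside; axes as the cell's
- window_a: the clear end window of the long cell at its +x end; not to be touched by the fingers (origin and axes are those of the cell)
- window_b: the clear end window of the long cell at its -x end; not to be touched by the fingers (origin and axes are those of the cell)
- rack: grey plastic rack on the bench, 196 mm long (x), 40 mm wide (y), 16 mm high, fixed, with three equal bays in a row along its length, centres at x = -60, 0 and +60 mm, each 46.5 x 15.5 mm and 10 mm deep (its floor is 6 mm above the bench); origin at the centre of its underside
- cell_short: the 12.5 mm long cell in the rack, 12.5 mm wide, 48 mm tall; to be left alone; origin at the centre of its underside
- cell_medium: the 22.5 mm long cell in the rack, 12.5 mm wide, 48 mm tall; to be left alone; origin at the centre of its underside
- jig: fibre test jig, fixed to the bench: dark grey anodised base plate 84 (x) x 240 (y) x 12 mm, with two collimators on posts that face each other along its y axis, 100 mm above the bench; origin at the centre of the plate's underside, z up, about in line with the world axes but turned up to 0.35 rad
- beam (a point): the middle of the gap between the collimators, on the beam, 100 mm above the bench; axes as the jig's, the beam runs along y. The gap is 96 mm from tip to tip; nothing else is in it but the shutter
- launch: the launching collimator on the jig's +y side: steel barrel 12 mm across whose tip lies 48 mm from the middle of the gap, in a black clamp block (26 mm wide, from 64 to 86 mm from the middle, top with its screw 121 mm above the bench); origin and axes are those of the jig
- receive: the receiving collimator on the jig's -y side, the mirror image of the launching one; origin and axes are those of the jig
- shutter (a joint): angle of the shutter, a steel flag on a flat upright arm 8 mm in front of the launching collimator. It starts upright at 0 to 0.15, its 24 mm disc blocking the beam, and swings over sideways about a pivot parallel to the beam, towards the jig's +x side (away from the robot), to its stop at 1.2 rad. Light friction, under 1 N at the peg; it stays where it is left
- shutter_peg (a point): the steel thumb peg at the top end of the shutter's arm, by which it is pushed: 8 mm across, 31 mm long, lying parallel to the beam and sticking out towards the middle of the gap; this point is on its axis at mid-length, 17 mm from the arm, 88 mm from the pivot axis (138 mm above the bench when upright, about 82 mm when fully over)
- shutter_hinge (a point): point on the shutter's pivot axis (parallel to the beam) level with the middle of the peg, 50 mm above the bench, straight below the beam; axes as the jig's
- cleaner_pen: white connector cleaning pen, 130 x 18 x 16 mm, lying between rack and jig; leave alone
- stripper: fibre stripper with yellow grips, 145 mm long, lying on the left standing between the far ends of rack and jig; leave alone
- dropper_bottle: small amber dropper bottle, 31 mm across, 94 mm tall, standing between the far ends of rack and jig; leave alone
- cleaver: fibre cleaver, black base with brass top, 66 x 56 x 46 mm, to the left; leave alone
- cap_tray: shallow plastic tray of dust caps, 75 x 105 x 22 mm, to the right; leave alone
- tweezers: steel tweezers, 135 mm long, lying on the right near the robot; leave alone

How it is judged:
On the way, in this order (a step that is already met when the one before it is completed fails the run):
1. the shutter is swung over and clear of the beam (value of joint shutter above 1 rad and height (world z) of cell_long below 0.02 m), for 0.2 s.
2. the long cell is lifted clear of the rack between the fingers (height (world z) of cell_long above 0.03 m and contact force between the fingers and cell_long above 1 N and contact force between cell_long and rack below 0.05 N), for 0.2 s.
At the end, for the whole second after the job is handed in: shutter past 1.0 rad; long cell held by the fingers (over 1 N), its window centre within 4 mm of the beam sideways, 10 mm in height, 12 mm of mid-gap along the beam; square to the beam and upright within 0.1 rad; still (under 20 mm/s); touching no part of the jig (value of joint shutter above 1 rad and x of cell_centre in the frame of beam between -0.004 and 0.004 m and y of cell_centre in the frame of beam between -0.012 and 0.012 m and z of cell_centre in the frame of beam between -0.01 and 0.01 m and angle between the x axis of cell_long and the y axis of jig, either way round below 0.1 rad and angle between cell_long's own z axis and vertical below 0.1 rad and contact force between the fingers and cell_long above 1 N and contact force between cell_long and jig below 0.05 N and height (world z) of cell_long above 0.05 m and linear speed of cell_long below 0.02 m/s); the arm keeps its last pose, push and grip.
It fails at once if the fingers touch a clear end window of the long cell (contact force between the fingers and window_a above 0.3 N or contact force between the fingers and window_b above 0.3 N).
It fails at once if the long cell is tipped more than 0.5 rad (angle between cell_long's own z axis and vertical above 0.5 rad).
It fails at once if a collimator is knocked (over 4 N) (contact force between any of launch, receive and anything else above 4 N).
It fails at once if one of the two other cells is moved more than 10 mm (distance of any of cell_short, cell_medium from where it was at the start of the episode above 0.01 m).
It fails at once if another thing on the bench is moved more than 20 mm (distance of any of cleaner_pen, stripper, dropper_bottle, cleaver, cap_tray, tweezers from where it was at the start of the episode above 0.02 m).
It also fails if it takes over 58 s, if anything falls off the work surface, if the arm or the gripper's body presses on something with over 40 N, if the wrist force passes 120 N, or if a joint passes its speed limit or range.

## Working session

There is one attempt and no reset: what is moved stays moved. The work goes in short steps, Python scripts to look and compute and a tool call to move; the robot and the scene stay as the last step left them, time stands still between calls to the robot, and variables do not carry over. Pictures are saved under pics/ and viewed, at most 10 in all, crops included, and the job is handed in when it is done.

Besides the shell and the picture viewer there is one more tool, called after "Call:" as a command line: name --argument value ..., lists and objects as JSON in quotes. apply_moves: Moves the arm, as the interface text tells. Its arguments: {"type":"object","properties":{"targets":{"type":"array"},"grip_force":{"type":"number"}},"required":["targets"]}

```bash
mkdir -p pics; cat > h.py <<'E'
import numpy as np, cv2
from scipy.spatial.transform import Rotation as R
from workcell import manip
def pts(cam, mask, depth, m=None):
    m = m or manip.camera_model(cam)
    f = 192/np.tan(np.radians(m["fov_y"])/2)
    v,u = np.nonzero(mask & (depth>0)); d=depth[v,u]
    p = np.c_[(u-m["cx"])/f*d,(v-m["cy"])/f*d,d]
    return p@np.array(m["rotation"]).T+np.array(m["eye"])
def find(cam,name,depth,m=None):
    r=manip.silhouettes(cam,name)
    return [(x["score"],x["location"],pts(cam,x["pixels"],depth,m),x["pixels"]) for x in r]
E
python3 - <<'E'
from h import *
s=manip.get_state(); print(s)
for c in ["scene","top"]:
    m=manip.camera_model(c); print(c,m)
    im,d=manip.camera(c); cv2.imwrite(f"pics/{c}0.png",im); np.save(c+"0.npy",d)
    for n in ["cell_long","cell_short","cell_medium","rack","jig","launch","receive","shutter"]:
        for sc,l,p,_ in find(c,n,d)[:2]:
            if len(p): print(n,round(sc,2),np.round(l),len(p),np.round(p.mean(0),3),np.round(np.percentile(p,3,0),3),np.round(np.percentile(p,97,0),3))
E
```

```text
{'time': 0.0, 'joints': array([-1.36370444,  0.60015175, -0.002592  ,  1.60012632,  0.0018231 ,
        0.94287871, -0.07980181]), 'qvel': array([ 0.00047032, -0.00100417,  0.00048593,  0.0011698 ,  0.00078327,
       -0.00032563,  0.00108831]), 'tau': array([-1.04111063e-03, -7.65071011e+01,  1.49665195e+00, -2.52356493e+01,
       -5.23963699e-02,  1.69037544e-02,  1.45453796e-04]), 'tcp_pos': array([0.20288206, 0.69566547, 0.3018412 ]), 'orientation': array([-4.44100511e-01, -3.10995598e+00,  2.44939979e-03]), 'force': array([-0.30876565,  0.09417448, -0.60640806]), 'torque': array([ 0.035135  , -0.03098744, -0.0322449 ]), 'grip_force': 0.0, 'finger_gap': 1.0002345978189007}
scene {'fov_y': 52.500069279255605, 'cx': 248.8460619507666, 'cy': 191.3224562093776, 'eye': array([ 1.330219  , -0.37631523,  0.67247769]), 'rotation': array([-1.82479912, -1.23998255,  0.67561936])}Traceback (most recent call last):
  File "<stdin>", line 7, in <module>
  File "h.py", line 12, in find
    return [(x["score"],x["location"],pts(cam,x["pixels"],depth,m),x["pixels"]) for x in r]
                                      ~~~^^^^^^^^^^^^^^^^^^^^^^^^^
  File "h.py", line 9, in pts
    return p@np.array(m["rotation"]).T+np.array(m["eye"])
           ~~~~~~~~~~~~~~~~~~~~~~~~~~~^~~~~~~~~~~~~~~~~~~
ValueError: operands could not be broadcast together with shapes (129,) (3,)
```

```bash
sed -i 's/p@np.array(m\["rotation"\]).T/p@R.from_rotvec(m["rotation"]).as_matrix().T/' h.py
python3 - <<'E'
from h import *
for c in ["scene","top"]:
    m=manip.camera_model(c); print(c,m)
    im,d=manip.camera(c); cv2.imwrite(f"pics/{c}0.png",im); np.save(c+"0.npy",d)
    for n in ["cell_long","cell_short","cell_medium","rack","jig","launch","receive","shutter","shutter_peg"]:
        for sc,l,p,_ in find(c,n,d)[:2]:
            if len(p): print(n,round(sc,2),np.round(l),len(p),np.round(np.median(p,0),3),np.round(np.percentile(p,3,0),3),np.round(np.percentile(p,97,0),3))
E
```

```text
scene {'fov_y': 52.500069279255605, 'cx': 248.8460619507666, 'cy': 191.3224562093776, 'eye': array([ 1.330219  , -0.37631523,  0.67247769]), 'rotation': array([-1.82479912, -1.23998255,  0.67561936])}
cell_long 0.48 [317. 199.] 135 [0.509 0.189 0.038] [0.483 0.186 0.015] [0.523 0.199 0.054]
cell_short 0.54 [341. 223.] 71 [0.625 0.186 0.035] [0.617 0.181 0.012] [0.629 0.193 0.052]
cell_medium 0.6 [288. 226.] 214 [0.546 0.06  0.013] [ 0.481  0.056 -0.   ] [0.61  0.073 0.016]
cell_medium 0.53 [329. 214.] 65 [0.57  0.187 0.033] [0.559 0.184 0.013] [0.575 0.193 0.051]
rack 0.98 [332. 221.] 451 [0.595 0.179 0.014] [0.483 0.168 0.004] [0.659 0.204 0.017]
jig 0.96 [191. 253.] 2988 [ 0.584 -0.227  0.012] [ 0.52  -0.337  0.001] [ 0.635 -0.118  0.112]
launch 0.66 [219. 224.] 179 [ 0.601 -0.156  0.104] [ 0.585 -0.176  0.089] [ 0.614 -0.133  0.119]
launch 0.59 [191. 254.] 3125 [ 0.584 -0.226  0.011] [ 0.515 -0.338 -0.   ] [ 0.634 -0.115  0.112]
receive 0.54 [159. 230.] 187 [ 0.562 -0.296  0.105] [ 0.432 -0.312  0.001] [ 0.571 -0.273  0.12 ]
shutter 0.4 [198. 217.] 41 [ 0.588 -0.2    0.139] [ 0.58
[... 487 characters left out ...]
4 0.006] [0.639 0.204 0.055]
cell_short 0.53 [176. 187.] 693 [0.578 0.187 0.016] [0.466 0.171 0.002] [0.654 0.213 0.02 ]
rack 0.61 [177. 195.] 726 [0.553 0.187 0.015] [0.465 0.171 0.002] [0.654 0.214 0.021]
jig 0.68 [313. 174.] 2352 [ 0.567 -0.221  0.013] [ 0.516 -0.33   0.005] [ 0.619 -0.111  0.115]
receive 0.68 [345. 170.] 153 [ 0.552 -0.292  0.109] [ 0.539 -0.333  0.012] [ 0.58  -0.271  0.12 ]
shutter 0.49 [309. 159.] 47 [ 0.583 -0.192  0.14 ] [ 0.577 -0.211  0.052] [ 0.588 -0.181  0.144]
shutter_peg 0.49 [410. 210.] 1027 [ 0.429 -0.486  0.006] [ 0.392 -0.539  0.   ] [ 0.466 -0.433  0.024]
shutter_peg 0.42 [308. 163.] 43 [ 0.585 -0.185  0.118] [ 0.577 -0.207  0.011] [ 0.617 -0.182  0.143]
```

View pics/scene0.png

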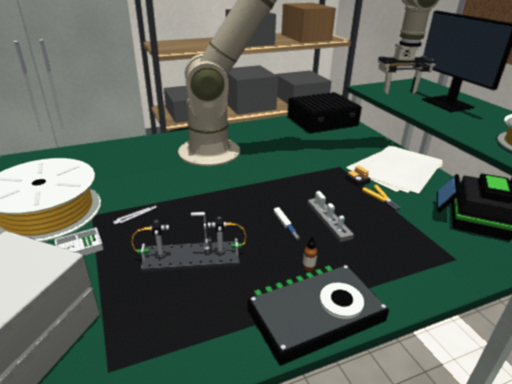

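View pics/top0.png

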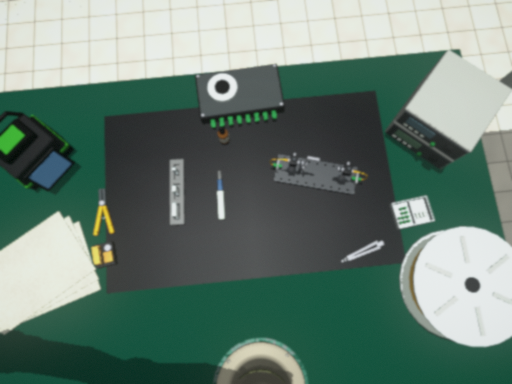

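```bash
cat >> h.py <<'E'
def plan(pos, yaw):
    """shift (30 mm units) and turn (8 deg units) to TCP pos, pointing down, tool y at world angle yaw (mod pi)"""
    s=manip.get_state(); r=R.from_rotvec(s["orientation"])
    y=np.array([np.cos(yaw),np.sin(yaw),0]); y*=np.sign(y@r.as_matrix()[:,1]); z=np.array([0,0,-1.])
    g=R.from_matrix(np.c_[np.cross(y,z),y,z])
    print("shift",np.round(r.inv().apply(np.array(pos)-s["tcp_pos"])/.03,2),"turn",np.round(np.degrees((r.inv()*g).as_rotvec())/8,2),"j",np.round(s["joints"],2),"t",s["time"])
E
python3 - <<'E'
from h import *
s=manip.get_state(); print(R.from_rotvec(s["orientation"]).as_matrix().round(3)); m=manip.camera_model("wrist"); print(m)
r=R.from_rotvec(s["orientation"]); print("eye in tool",r.inv().apply(m["eye"]-s["tcp_pos"]), (r.inv()*R.from_rotvec(m["rotation"])).as_matrix().round(3))
plan([.55,.19,.36],np.pi/2)
# rack & jig orientation from top depth
for c,n in [("scene","rack"),("scene","jig"),("top","jig")]:
    im,d=manip.camera(c); p=find(c,n,d)[0][2]
    q=p[(p[:,2]>.009)&(p[:,2]<.02)][:,:2].astype(np.float32)
    print(c,n,cv2.minAreaRect(q))
E
```

```text
[[-0.96  0.28  0.  ]
 [ 0.28  0.96  0.  ]
 [-0.    0.   -1.  ]]
{'fov_y': 65.98496690771736, 'cx': 259.5218242637795, 'cy': 191.90777947230876, 'eye': array([0.13829606, 0.71456668, 0.38540568]), 'rotation': array([2.34747728, 1.76246693, 0.21991197])}
eye in tool [ 0.06730146 -0.00028587 -0.08266891] [[ 0.001 -0.969 -0.245]
 [ 1.     0.001  0.   ]
 [-0.    -0.245  0.969]]
shift [-15.83 -12.95  -1.91] turn [ 0.    0.   -2.03] j [-1.36  0.6  -0.    1.6   0.    0.94 -0.08] t 1.1
scene rack ((0.562700629234314, 0.18904054164886475), (0.04233016446232796, 0.19903559982776642), 89.3379135131836)
scene jig ((0.5745274424552917, -0.22463463246822357), (0.23890043795108795, 0.08805905282497406), 74.1147232055664)Traceback (most recent call last):
  File "<stdin>", line 7, in <module>
IndexError: list index out of range
```

Call:
apply_moves --targets '[[[-14.8, -13, -1.5, 0, 0, 2, -1], [-14.8, -13, -1.5, 0, 0, 2, -1], [-14.8, -13, -1.5, 0, 0, 2, -1], [-14.8, -13, -1.5, 0, 0, 2, -1], [-14.8, -13, -1.5, 0, 0, 2, -1], [-14.8, -13, -1.5, 0, 0, 2, -1], [-14.8, -13, -1.5, 0, 0, 2, -1], [-14.8, -13, -1.5, 0, 0, 2, -1], [-14.8, -13, -1.5, 0, 0, 2, -1], [-14.8, -13, -1.5, 0, 0, 2, -1], [-14.8, -13, -1.5, 0, 0, 2, -1], [-14.8, -13, -1.5, 0, 0, 2, -1]]]'

```text
time: 2.9
tcp_pos: [0.5195, 0.1982, 0.3477]
orientation: [-0.871, -3.018, -0.001]
force: [0.0, 1.1, 0.2]
finger_gap: 0.998
grip_force: 0.0
```

Call:
apply_moves --targets '[[[0, 0, 0, 0, 0, -4, -1], [0, 0, 0, 0, 0, -4, -1], [0, 0, 0, 0, 0, -4, -1], [0, 0, 0, 0, 0, -4, -1], [0, 0, 0, 0, 0, -4, -1]]]'

```text
time: 3.52
tcp_pos: [0.5197, 0.1981, 0.3477]
orientation: [-0.011, -3.141, -0.0]
force: [0.5, -0.4, -0.3]
finger_gap: 1.0
grip_force: 0.0
```

```bash
python3 - <<'E'
from h import *
m=manip.camera_model("wrist"); im,d=manip.camera("wrist"); cv2.imwrite("pics/w1.png",im); np.savez("w1.npz",d=d,im=im)
for n in ["rack","cell_long","cell_medium","cell_short"]:
    for sc,l,p,_ in find("wrist",n,d,m)[:2]:
        print(n,round(sc,2),np.round(l),len(p),np.round(np.median(p,0),4),np.round(np.percentile(p,2,0),4),np.round(np.percentile(p,98,0),4))
        zlo,zhi=(.011,.021) if n=="rack" else (.045,.062)
        q=p[(p[:,2]>zlo)&(p[:,2]<zhi)][:,:2].astype(np.float32)
        if len(q)>5: print("  top",np.round(np.median(p[p[:,2]>zlo][:,2]),4),cv2.minAreaRect(q))
print(manip.get_state()["joints"].round(2), manip.get_state()["time"])
E
```

```text
rack 0.62 [254. 187.] 2894 [0.554  0.1927 0.0165] [0.4667 0.1719 0.0055] [0.657  0.2141 0.0182]
  top 0.0166 ((0.5626851916313171, 0.19273734092712402), (0.0399678498506546, 0.1962694376707077), 87.4993667602539)
cell_long 0.66 [260. 155.] 332 [0.499  0.1959 0.0541] [0.4804 0.1896 0.0148] [0.5215 0.2013 0.0561]
  top 0.0542 ((0.501654863357544, 0.19534647464752197), (0.012438279576599598, 0.042485035955905914), 86.75684356689453)
cell_long 0.4 [419.  70.] 2952 [0.3991 0.406  0.0289] [0.3667 0.3778 0.0029] [0.4303 0.43   0.0478]
  top 0.0465 ((0.3968849778175354, 0.4196874797344208), (0.04971076175570488, 0.01799711398780346), 8.624082565307617)
cell_medium 0.58 [256. 199.] 186 [0.5582 0.193  0.053 ] [0.5514 0.1876 0.0186] [0.5732 0.1983 0.0561]
  top 0.0539 ((0.5624040961265564, 0.1929469108581543), (0.010711412876844406, 0.022554593160748482), 89.64813995361328)
[-0.47  0.35  0.    1.94 -0.    0.86  1.1 ] 3.775
```

View pics/w1.png

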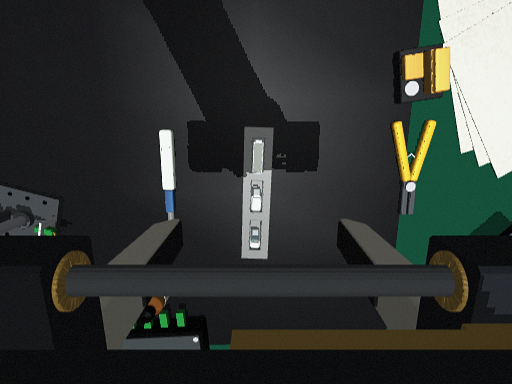

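```bash
python3 - <<'E'
from h import *
s=manip.get_state(); r=R.from_rotvec(s["orientation"])
print(r.inv().apply(np.array([.583,-.196,.36])-s["tcp_pos"])/.03, (90+15.9)/8)
E
```

```text
[ -2.17108307 -13.10507957  -0.40855695] 13.2375
```

Call:
apply_moves --targets '[[[-2.2, -13.1, -0.4, 0, 0, 13.2, 1], [-2.2, -13.1, -0.4, 0, 0, 13.2, 1], [-2.2, -13.1, -0.4, 0, 0, 13.2, 1], [-2.2, -13.1, -0.4, 0, 0, 13.2, 1], [-2.2, -13.1, -0.4, 0, 0, 13.2, 1], [-2.2, -13.1, -0.4, 0, 0, 13.2, 1], [-2.2, -13.1, -0.4, 0, 0, 13.2, 1], [-2.2, -13.1, -0.4, 0, 0, 13.2, 1], [-2.2, -13.1, -0.4, 0, 0, 13.2, 1], [-2.2, -13.1, -0.4, 0, 0, 13.2, 1], [-2.2, -13.1, -0.4, 0, 0, 13.2, 1], [-2.2, -13.1, -0.4, 0, 0, 13.2, 1]]]'

```text
time: 5.28
tcp_pos: [0.5843, -0.1958, 0.3597]
orientation: [-2.503, -1.898, 0.0]
force: [0.3, -0.0, 0.2]
finger_gap: 0.006
grip_force: 0.0
```

```bash
python3 - <<'E'
from h import *
m=manip.camera_model("wrist"); im,d=manip.camera("wrist"); cv2.imwrite("pics/w2.png",im); np.savez("w2.npz",d=d,im=im)
for n in ["jig","launch","receive","shutter","shutter_peg"]:
    for sc,l,p,_ in find("wrist",n,d,m)[:2]:
        if not len(p): continue
        print(n,round(sc,2),np.round(l),len(p),np.round(np.median(p,0),4),np.round(np.percentile(p,2,0),4),np.round(np.percentile(p,98,0),4))
        if n=="jig":
            q=p[(p[:,2]>.008)&(p[:,2]<.018)][:,:2].astype(np.float32)
            print("  top",np.median(p[(p[:,2]>.008)&(p[:,2]<.018)][:,2]),cv2.minAreaRect(q))
print(manip.get_state())
E
```

```text
jig 0.8 [261. 159.] 7175 [ 0.588  -0.184   0.0128] [ 0.5301 -0.2767  0.0103] [ 0.6365 -0.105   0.1417]
  top 0.012565507057651276 ((0.582456111907959, -0.19869187474250793), (0.18790388107299805, 0.08407216519117355), 74.28836059570312)
launch 0.56 [258. 140.] 756 [ 0.5959 -0.1526  0.1128] [ 0.5833 -0.1755  0.0998] [ 0.6126 -0.1284  0.122 ]
shutter 0.66 [262. 174.] 362 [ 0.5874 -0.1886  0.1395] [ 0.5779 -0.2131  0.012 ] [ 0.5975 -0.1821  0.1434]
shutter_peg 0.69 [262. 180.] 396 [ 0.5873 -0.1922  0.1399] [ 0.5775 -0.2157  0.012 ] [ 0.5971 -0.1825  0.1433]
{'time': 5.575, 'joints': array([-0.14614532,  0.45145786,  0.5568683 ,  1.819606  , -0.28733706,
        0.95130923,  0.25809885]), 'qvel': array([-0.00186116,  0.00182716,  0.00180285,  0.00173742, -0.00053549,
        0.0010507 , -0.00303513]), 'tau': array([-2.73977104e-02, -5.80437291e+01,  7.95737565e+00, -2.43710357e+01,
       -4.55955521e-02,  3.54917021e-02,  1.52284076e-02]), 'tcp_pos': array([ 0.58421206, -0.19612435,  0.35982526]), 'orientation': array([2.50617975e+00, 1.89433536e+00, 3.12962572e-04]), 'force': array([ 0.52304629, -0.42279994,  0.17256343]), 'torque': array([-0.11669827,  0.14181478, -0.0198665 ]), 'grip_force': 0.0, 'finger_gap': 0.002531283895345794}
```

View pics/w2.png

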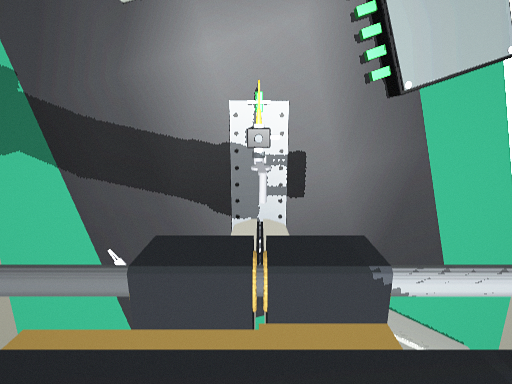

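```bash
cat >> h.py <<'E'
A=np.radians(74.29); JY=np.array([np.cos(A),np.sin(A),0]); JX=np.array([np.sin(A),-np.cos(A),0]); JC=np.array([.5754,-.2238,0])
tojig=lambda p:(np.atleast_2d(p)-JC)@np.c_[JX,JY,[0,0,1]]
jig2w=lambda x,y,z:JC+x*JX+y*JY+np.array([0,0,z])
E
python3 - <<'E'
from h import *
m=manip.camera_model("wrist"); im,d=manip.camera("wrist")
q=tojig(pts("wrist",d<.5,d,m)); 
for lo,hi,n in [(.125,.15,"peg"),(.108,.125,"clamp"),(.095,.1075,"barrel")]:
    k=q[(q[:,2]>lo)&(q[:,2]<hi)&(abs(q[:,0])<.06)&(abs(q[:,1])<.1)]
    print(n,len(k),np.median(k,0).round(4),np.percentile(k,2,0).round(4),np.percentile(k,98,0).round(4))
th=0.05
print(jig2w(-.06,.016,.125+.084)); plan(jig2w(-.06,.016,.125+.084),A-np.pi/2)
E
```

```text
peg 261 [0.004  0.0272 0.1414] [0.0009 0.0104 0.1303] [0.0083 0.0416 0.1432]
clamp 518 [-1.000e-04  7.450e-02  1.136e-01] [-0.0122  0.0404  0.1086] [0.0119 0.086  0.1226]
barrel 306 [0.001  0.0625 0.1042] [-0.0072  0.0414  0.0958] [0.0213 0.0987 0.1073]
[ 0.52197363 -0.19215158  0.209     ]
shift [-0.44 -2.03  5.03] turn [ 0.   -0.   -0.02] j [-0.15  0.45  0.56  1.82 -0.29  0.95  0.26] t 5.625
```

Call:
apply_moves --targets '[[[-0.45, -1.5, 1, 0, 0, 0, 1], [-0.45, -1.5, 2.5, 0, 0, 0, 1], [-0.45, -1.5, 4, 0, 0, 0, 1], [-0.45, -1.5, 5, 0, 0, 0, 1], [-0.45, -1.5, 5, 0, 0, 0, 1], [-0.45, -1.5, 5, 0, 0, 0, 1]]]'

```text
time: 6.38
tcp_pos: [0.5377, -0.1971, 0.2107]
orientation: [2.506, 1.893, 0.001]
force: [0.2, -0.3, 0.4]
finger_gap: 0.007
grip_force: 0.0
```

```bash
python3 - <<'E'
from h import *
print(tojig(manip.get_state()["tcp_pos"]))
for p in [(4.5,122),(28.2,110.6),(47.4,92.7),(56.9,77.9),(60.5,70),(64,67)]: plan(jig2w(p[0]/1e3,.016,p[1]/1e3+.084),A-np.pi/2)
E
```

```text
[[-0.04348882  0.01545932  0.21073628]]
shift [0.02 1.6  0.16] turn [ 0.01  0.   -0.02] j [-0.04  0.58  0.44  2.05 -0.42  0.6   0.41] t 6.375
shift [0.02 2.39 0.54] turn [ 0.01  0.   -0.02] j [-0.04  0.58  0.44  2.05 -0.42  0.6   0.41] t 6.375
shift [0.03 3.03 1.14] turn [ 0.01  0.   -0.02] j [-0.04  0.58  0.44  2.05 -0.42  0.6   0.41] t 6.375
shift [0.03 3.34 1.63] turn [ 0.01  0.   -0.02] j [-0.04  0.58  0.44  2.05 -0.42  0.6   0.41] t 6.375
shift [0.03 3.46 1.9 ] turn [ 0.01  0.   -0.02] j [-0.04  0.58  0.44  2.05 -0.42  0.6   0.41] t 6.375
shift [0.03 3.58 2.  ] turn [ 0.01  0.   -0.02] j [-0.04  0.58  0.44  2.05 -0.42  0.6   0.41] t 6.375
```

Call:
apply_moves --targets '[[[0, 0.6, 0.05, 0, 0, 0, 1], [0, 1.1, 0.1, 0, 0, 0, 1], [0, 1.6, 0.15, 0, 0, 0, 1], [0, 2.0, 0.35, 0, 0, 0, 1], [0, 2.4, 0.55, 0, 0, 0, 1], [0, 2.7, 0.85, 0, 0, 0, 1], [0, 3.0, 1.15, 0, 0, 0, 1], [0, 3.2, 1.4, 0, 0, 0, 1], [0, 3.35, 1.65, 0, 0, 0, 1], [0, 3.5, 1.9, 0, 0, 0, 1], [0, 3.6, 2.0, 0, 0, 0, 1], [0, 3.6, 2.0, 0, 0, 0, 1]]]'

```text
time: 7.88
tcp_pos: [0.6399, -0.2259, 0.1489]
orientation: [-2.505, -1.892, 0.003]
force: [-4.9, 1.2, -4.3]
finger_gap: 0.007
grip_force: 2.7
```

```bash
python3 - <<'E'
from h import *
print(tojig(manip.get_state()["tcp_pos"]))
ims=[]
for c in ["scene","top"]:
    m=manip.camera_model(c); im,d=manip.camera(c)
    l=[150,300,110,260] if c=="scene" else [250,380,120,220]
    ims.append(cv2.resize(im[l[2]:l[3],l[0]:l[1]],(400,400)))
    for n in ["shutter","shutter_peg"]:
        for sc,loc,p,_ in find(c,n,d,m)[:2]:
            q=tojig(p); print(c,n,round(sc,2),np.round(loc),len(p),np.median(q,0).round(3),np.percentile(q,5,0).round(3),np.percentile(q,95,0).round(3))
cv2.imwrite("pics/s1.png",np.hstack(ims))
E
```

```text
[[0.0626659  0.01547766 0.14887064]]
scene shutter_peg 0.62 [198. 252.] 49 [0.082 0.023 0.084] [0.006 0.011 0.012] [0.086 0.036 0.085]
top shutter_peg 0.69 [102. 215.] 462 [-0.231  0.603  0.011] [-0.282  0.564  0.   ] [-0.166  0.621  0.014]
top shutter_peg 0.43 [365. 252.] 279 [-0.201 -0.175  0.004] [-0.232 -0.217  0.   ] [-0.172 -0.129  0.008]
```

View pics/s1.png

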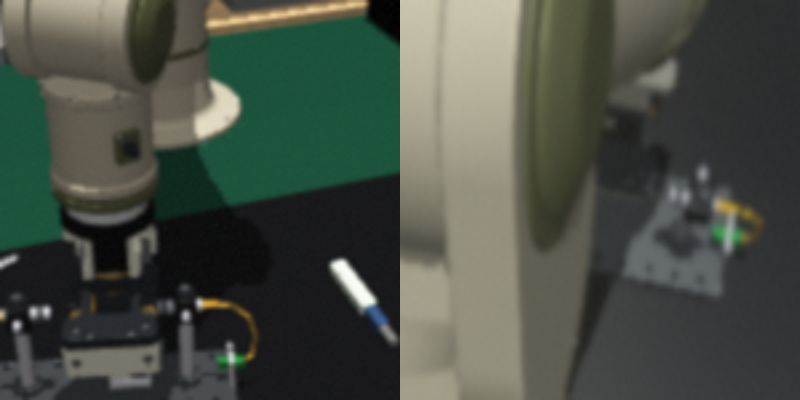

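Call:
apply_moves --targets '[[[0, -0.4, -0.4, 0, 0, 0, 1], [0, -0.6, -2, 0, 0, 0, 1], [0, -0.6, -4, 0, 0, 0, 1], [0, -0.6, -5, 0, 0, 0, 1], [0, -0.6, -5, 0, 0, 0, -1], [0, -0.6, -5, 0, 0, 0, -1]]]'

```text
time: 8.93
tcp_pos: [0.6236, -0.221, 0.2999]
orientation: [2.506, 1.894, 0.001]
force: [-0.1, -0.1, -0.4]
finger_gap: 0.168
grip_force: 0.0
```

```bash
python3 - <<'E'
from h import *
m=manip.camera_model("wrist"); im,d=manip.camera("wrist")
q=tojig(pts("wrist",d<.6,d,m)); k=q[(q[:,2]>.06)&(q[:,2]<.095)&(q[:,0]>.04)&(q[:,0]<.12)&(abs(q[:,1])<.06)]
print(len(k),np.median(k,0).round(3) if len(k) else "")
plan([.502,.1953,.22],np.radians(87.5))
E
```

```text
400 [0.079 0.037 0.086]
shift [12.24 -7.68  2.65] turn [-0.    0.    9.58] j [-0.07  0.57  0.52  1.78 -0.35  0.88  0.32] t 8.975
```

Call:
apply_moves --targets '[[[12.25, -7.7, 0, 0, 0, -12.9, -1], [12.25, -7.7, 0, 0, 0, -12.9, -1], [12.25, -7.7, 0, 0, 0, -12.9, -1], [12.25, -7.7, 0, 0, 0, -12.9, -1], [12.25, -7.7, 0, 0, 0, -12.9, -1], [12.25, -7.7, 0, 0, 0, -12.9, -1], [12.25, -7.7, 0, 0, 0, -12.9, -1], [12.25, -7.7, 0, 0, 0, -12.9, -1], [12.25, -7.7, 0, 0, 0, -12.9, -1], [12.25, -7.7, 2, 0, 0, -12.9, -1], [12.25, -7.7, 2.5, 0, 0, -12.9, -1], [12.25, -7.7, 2.5, 0, 0, -12.9, -1]]]'

```text
time: 10.48
tcp_pos: [0.5017, 0.195, 0.2237]
orientation: [-0.077, -3.138, 0.003]
force: [0.1, -0.5, 0.3]
finger_gap: 0.997
grip_force: 0.0
```

```bash
python3 - <<'E'
from h import *
m=manip.camera_model("wrist"); im,d=manip.camera("wrist"); cv2.imwrite("pics/w3.png",im)
for n in ["rack","cell_long"]:
    for sc,l,p,_ in find("wrist",n,d,m)[:1]:
        zlo,zhi=(.011,.021) if n=="rack" else (.045,.062)
        q=p[(p[:,2]>zlo)&(p[:,2]<zhi)][:,:2].astype(np.float32)
        print(n,sc,np.round(l),len(p)); 
        if len(q)>5: print(cv2.minAreaRect(q))
plan([.502,.1953,.105],np.radians(87.5)); print(manip.get_state()["joints"])
E
```

```text
rack 0.7 [258. 219.] 4330
((0.5631203651428223, 0.1927640736103058), (0.040026288479566574, 0.19691252708435059), 87.51246643066406)
shift [ 0.03 -0.01  4.03] turn [ 0.    0.01 -0.03] j [-0.49  0.48  0.01  2.1  -0.01  0.56  1.06] t 10.625
[-0.48553906  0.48470186  0.01280459  2.09843138 -0.01096569  0.55698891
  1.05814229]
```

View pics/w3.png

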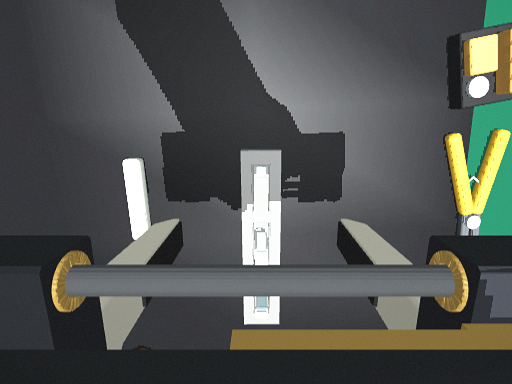

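Call:
apply_moves --targets '[[[0, 0, 1.5, 0, 0, 0, -1], [0, 0, 3, 0, 0, 0, -1], [0, 0, 3.95, 0, 0, 0, -1], [0, 0, 3.95, 0, 0, 0, -1], [0, 0, 3.95, 0, 0, 0, 0.3], [0, 0, 3.95, 0, 0, 0, 0.5], [0, 0, 3.95, 0, 0, 0, 0.6], [0, 0, 3.95, 0, 0, 0, 0.7], [0, 0, 3.95, 0, 0, 0, 1], [0, 0, 3.95, 0, 0, 0, 1], [0, 0, 3.95, 0, 0, 0, 1], [0, 0, 3.95, 0, 0, 0, 1]]]' --grip_force 12

```text
time: 12.12
tcp_pos: [0.5021, 0.1954, 0.1062]
orientation: [-0.073, -3.141, 0.0]
force: [-0.4, 1.0, 0.2]
finger_gap: 0.19
grip_force: 0.0
```

Call:
apply_moves --targets '[[[0, 0, 0, 0, 0, 0, 1], [0, 0, 0, 0, 0, 0, 1], [0, 0, 0, 0, 0, 0, 1], [0, 0, 0, 0, 0, 0, 1]]]' --grip_force 12

```text
time: 12.62
tcp_pos: [0.5021, 0.1953, 0.1062]
orientation: [-0.073, -3.141, 0.0]
force: [0.1, -0.9, -1.4]
finger_gap: 0.138
grip_force: 12.0
```

Call:
apply_moves --targets '[[[0, 0, -0.3, 0, 0, 0, 1], [0, 0, -0.6, 0, 0, 0, 1], [0, 0, -1, 0, 0, 0, 1], [0, 0, -1.7, 0, 0, 0, 1], [0, 0, -2.5, 0, 0, 0, 1], [0, 0, -3.3, 0, 0, 0, 1], [0, 0, -4.1, 0, 0, 0, 1], [0, 0, -5, 0, 0, 0, 1], [0, 0, -5.6, 0, 0, 0, 1], [0, 0, -6, 0, 0, 0, 1], [0, 0, -6, 0, 0, 0, 1], [0, 0, -6, 0, 0, 0, 1]]]'

```text
time: 14.12
tcp_pos: [0.5018, 0.1952, 0.2858]
orientation: [-0.073, -3.14, 0.001]
force: [-1.1, -0.0, -1.0]
finger_gap: 0.135
grip_force: 12.0
```

```bash
python3 - <<'E'
from h import *
s=manip.get_state(); r=R.from_rotvec(s["orientation"])
m=manip.camera_model("scene"); im,d=manip.camera("scene"); cv2.imwrite("pics/s2.png",cv2.resize(im[100:300,180:430],None,fx=3,fy=3))
for sc,l,p,_ in find("scene","cell_long",d,m)[:2]: print(sc,np.round(l),len(p),np.percentile(p,[3,50,97],0).round(3))
print(s["tcp_pos"],s["joints"])
print("jig hover", (r.inv().apply(jig2w(0,0,.29)-s["tcp_pos"])/.03).round(2), (87.5-(74.29-90))/8)
E
```

```text
[0.50182775 0.19521133 0.28576951] [-0.4895227   0.39891008  0.01785847  2.04510022 -0.01073768  0.69840229
  1.05956669]
jig hover [ -3.1  -13.84  -0.14] 12.90125
```

View pics/s2.png

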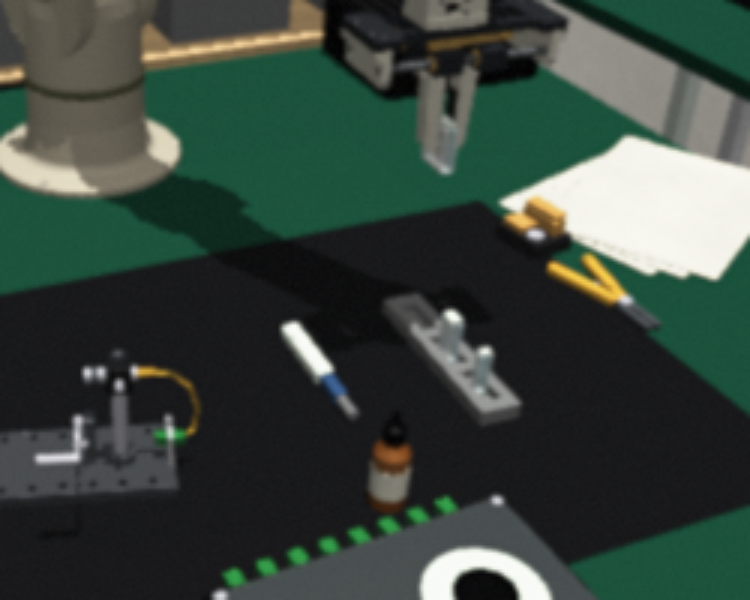

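Call:
apply_moves --targets '[[[-0.3, -1.2, -0.2, 0, 0, 1, 1], [-0.6, -2.4, -0.2, 0, 0, 2.2, 1], [-0.9, -3.8, -0.2, 0, 0, 3.5, 1], [-1.2, -5.3, -0.2, 0, 0, 4.8, 1], [-1.5, -6.8, -0.2, 0, 0, 6.1, 1], [-1.9, -8.3, -0.2, 0, 0, 7.4, 1], [-2.2, -9.8, -0.2, 0, 0, 8.7, 1], [-2.5, -11.2, -0.2, 0, 0, 10, 1], [-2.8, -12.4, -0.2, 0, 0, 11.3, 1], [-3, -13.3, -0.2, 0, 0, 12.4, 1], [-3.1, -13.8, -0.2, 0, 0, 12.9, 1], [-3.1, -13.85, -0.2, 0, 0, 12.9, 1]]]'

```text
time: 15.72
tcp_pos: [0.5756, -0.2244, 0.2916]
orientation: [-2.506, -1.894, 0.002]
force: [0.5, -0.5, -0.4]
finger_gap: 0.13
grip_force: 12.0
```

```bash
python3 - <<'E'
from h import *
m=manip.camera_model("wrist"); im,d=manip.camera("wrist")
q=tojig(pts("wrist",d<.6,d,m)); k=q[(q[:,2]>.108)&(q[:,2]<.125)&(abs(q[:,0])<.03)&(q[:,1]>.06)&(q[:,1]<.09)]
print("clamp",len(k),np.percentile(k,[2,50,98],0).round(4))
k=q[(q[:,2]>.06)&(q[:,2]<.095)&(q[:,0]>.04)&(q[:,0]<.12)&(abs(q[:,1])<.06)]
print("peg",len(k),np.median(k,0).round(3) if len(k) else "")
ft=pts("wrist",d<.6,d,m); k=ft[(ft[:,2]>.0095)&(ft[:,2]<.016)]; kj=tojig(k); k=k[(abs(kj[:,0])<.05)&(abs(kj[:,1])<.13)]
print(cv2.minAreaRect(k[:,:2].astype(np.float32)))
m=manip.camera_model("scene"); im,d=manip.camera("scene")
cv2.imwrite("pics/s3.png",cv2.resize(im[100:300,100:300],None,fx=3,fy=3))
for sc,l,p,_ in find("scene","cell_long",d,m)[:2]: print(sc,np.round(l),len(p),np.percentile(tojig(p),[3,50,97],0).round(3))
plan(jig2w(0,0,.178),A-np.pi/2)
E
```

```text
clamp 798 [[-1.260e-02  6.430e-02  1.117e-01]
 [ 1.000e-04  7.510e-02  1.136e-01]
 [ 1.200e-02  8.560e-02  1.221e-01]]
peg 426 [0.078 0.035 0.086]
((0.5827749967575073, -0.1970926970243454), (0.18549853563308716, 0.08409236371517181), 74.28429412841797)
0.57 [184. 191.] 237 [[-0.    -0.022  0.191]
 [ 0.005  0.002  0.211]
 [ 0.007  0.019  0.238]]
shift [-0.04  0.    3.8 ] turn [-0.01 -0.01  0.  ] j [-0.08  0.53  0.54  1.89 -0.36  0.82  0.37] t 15.875
```

View pics/s3.png

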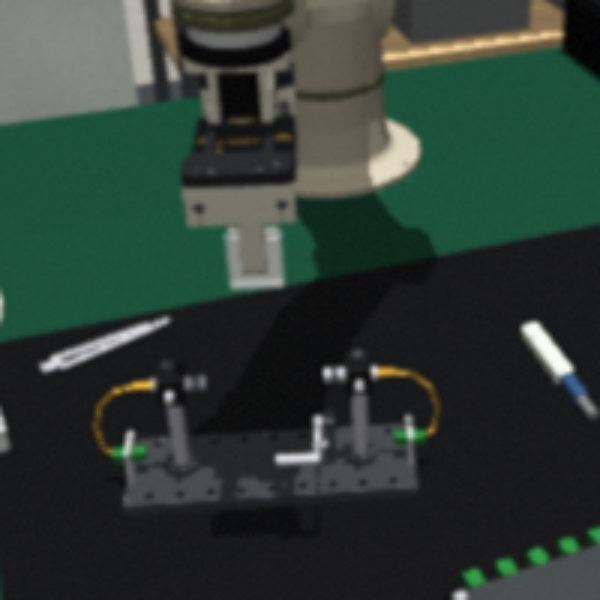

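Call:
apply_moves --targets '[[[0, 0, 0.4, 0, 0, 0, 1], [0, 0, 0.9, 0, 0, 0, 1], [0, 0, 1.4, 0, 0, 0, 1], [0, 0, 1.9, 0, 0, 0, 1], [0, 0, 2.4, 0, 0, 0, 1], [0, 0, 2.9, 0, 0, 0, 1], [0, 0, 3.3, 0, 0, 0, 1], [0, 0, 3.6, 0, 0, 0, 1], [0, 0, 3.8, 0, 0, 0, 1], [0, 0, 3.8, 0, 0, 0, 1], [0, 0, 3.8, 0, 0, 0, 1], [0, 0, 3.8, 0, 0, 0, 1]]]'

```text
time: 17.38
tcp_pos: [0.5759, -0.2241, 0.1787]
orientation: [2.506, 1.893, 0.001]
force: [0.3, 0.1, 0.0]
finger_gap: 0.133
grip_force: 12.0
```

```bash
python3 - <<'E'
from h import *
m=manip.camera_model("scene"); im,d=manip.camera("scene")
cv2.imwrite("pics/s4.png",cv2.resize(im[150:300,100:300],None,fx=4,fy=4))
for n in ["cell_long","shutter_peg"]:
  for sc,l,p,_ in find("scene",n,d,m)[:1]: print(n,sc,np.round(l),len(p),np.percentile(tojig(p),[3,50,97],0).round(3))
s=manip.get_state(); print(tojig(s["tcp_pos"]),abs(s["qvel"]).max(),s["force"]); plan(jig2w(0,0,.178),A-np.pi/2)
E
```

```text
cell_long 0.48 [191. 229.] 140 [[ 0.003 -0.021  0.079]
 [ 0.005  0.006  0.093]
 [ 0.008  0.019  0.116]]
[[ 4.91571002e-04 -7.25315353e-05  1.78505022e-01]] 0.0029396987701999803 [-0.56723724 -0.18509618  0.42052122]
shift [ 0.   -0.02  0.02] turn [ 0.   -0.   -0.02] j [ 0.    0.67  0.43  1.97 -0.47  0.6   0.46] t 17.525
```

View pics/s4.png

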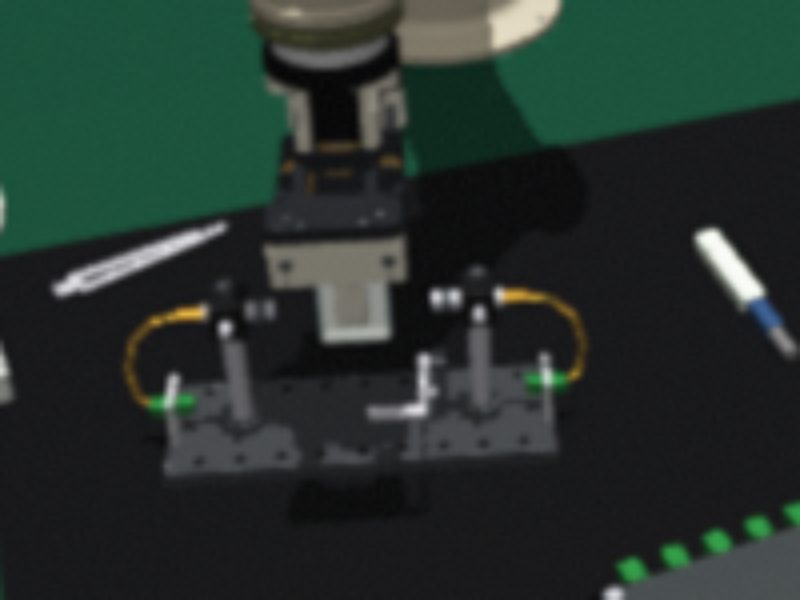

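The cell sits upright between the two collimator tips, centred at about (355,312). The shutter is fully over, with its peg at (395,410).

```bash
python3 -c "
from workcell import manip; print(manip.finish_job())"
```

```text
the job is handed in; nothing more can be done
None
```

I handed the job in with the shutter at its stop and the long cell held upright and still on the beam at mid-gap; my last measurements put it inside all the limits, but the hand-in call returned no verdict.

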